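# Seat the stand's post and hold a square in its corner

### The job

Push the blue post of the small instrument stand straight down until it is fully home in its base plate. Then pick up the steel square and, keeping it upright, press its outer corner into the corner between base plate and post, centred on the post, until its underside lies flat on the plate and its back lies flat against the post; finish while still gripping it there, pressed firmly against both, to hold it square. Leave the dropper bottle, the timer and the petri dish where they are.

Things in the scene. Friction and masses are not known exactly. Their poses are not given: they have to be found in the camera images.
- stand: instrument stand, screwed down: it does not move. Rectangular aluminium base plate 150 x 90 mm (collider stand_c0) whose top face is 20 mm above the worktop, with a blue post at its far end. Origin: centre of the base plate's footprint, on the worktop; x runs along the 150 mm length towards the post's end, z up. The post's axis stands at x = +50 mm, y = 0
- post (a joint): downward travel of the post in m: 0 = 12 mm too high, 0.012 = fully home. It starts 8 to 12 mm too high, moves stiffly (about 5 N of push from above, slowly; more when pushed fast), stays where it is left, and stops hard at the end
- post_top (a point): centre of the post's flat 30 x 30 mm top face; it goes down with the post. Post: blue, square section 30 x 30 mm (collider post_c0), with a black end cap; its faces are parallel to the stand's axes, its flat front face at x = +35 mm of the stand. Fully home its top is 70 mm above the plate's top face (90 mm above the worktop), and the black flange on its two sides and back (8 mm high, up to 24 mm from the post's axis; none in front) lies on the plate
- corner (a point): middle of the inside corner line where the post's front face meets the plate's top face (35 mm from the stand's origin along its x, 20 mm above the worktop); axes as the stand: x points into the post, z up
- square: engineer's square, about 0.25 kg, loose, standing upright on its stock. Dark steel stock 120 mm long (x), 20 mm thick (y), 40 mm high; at its +x end a bright blade 22 mm long (x), 8 mm thick rises to 75 mm above the underside. The outer faces of blade and stock are flush at x = +60 mm: that flat back goes against the post. Origin: centre of the underside; x towards the blade, z up
- square_grip (a point): good place to grip the stock across its 20 mm thickness: half-way up (20 mm above the underside), 15 mm from the stock's middle on the side away from the blade, 75 mm from the square's back; axes as square
- square_heel (a point): the square's outer corner: middle of the lower edge of its back (60 mm along x from square's origin, at the underside); axes as square. Friction of the square on plate and post is about 0.5 to 0.7: pressed down hard, it drags before its back reaches the post
- dropper: small white dropper bottle with a blue cap, 27 mm in diameter, 63 mm tall; loose bystander, to be left alone; origin at the centre of its underside
- timer: white bench timer with coloured keys, 66 x 58 x 20 mm; loose bystander, to be left alone; origin at the centre of its underside
- petri: closed round petri dish with pink contents, 62 mm in diameter, 16 mm tall; loose bystander, to be left alone; origin at the centre of its underside
There are look-alikes about, which are no part of the job. What is shaped like the stand but red is not meant.

How it is judged:
By the outcome, as a careful person would: the job done as asked, in the order asked, and still so for the second after the job is handed in, while the arm keeps its last pose, push and grip.
It also fails if it takes over 54 s, if anything falls off the work surface, if the arm or the gripper's body presses on something with over 40 N, if the wrist force passes 120 N, or if a joint passes its speed limit or range.

### The arm

A 6-joint arm with a two-finger parallel gripper is mounted at the origin on a cart in front of the work surface, level with it; the furniture and walls round the work are solid. World frame = base frame: x ahead of the robot, y to its left, z up, the work surface at z = 0. Lengths are in m, angles in rad, forces in N, time in s.
With the tool pointing down it reaches from about 0.35 to 0.85 m from the base axis. Payload 8.1 kg.
Tool frame: the origin (TCP) lies midway between the tips of the shut fingers; the grasp point (between the pads) lies 19 mm behind it; z points along the fingers, y is the line along which they close (so a half turn about z gives the same grasp; the last joint's range is limited). The gripper opens to 93 mm and grips with 3 to 60 N. Pads are 15 mm wide; open, the fingers measure 128 mm over their backs; the gripper's body (75 mm by 188 mm) begins 65 mm behind the grasp point.
Start: joints at [-1.325, 0.13, 1.488, -0, 1.523, -0.085], TCP at [0.195, -0.567, 0.219] pointing down, gripper open.
Joint ranges: [-2.96, 2.96], [-0.89, 2.26], [0.02, 2.5], [-1.34, 4.48], [0, 2.73], [-2.66, 2.66]. Speed limits (rad/s): [2.39, 2.39, 2.79, 3.14, 3.14, 3.14].

### API

Orientations are given as a rotation vector (axis times angle).
In Python, from plant import robot, cams gives the robot as it stands. The module is installed in compiled form; this text tells all that it offers.
- The arm moves only by the tool play_rows, never from a script. Its arguments are lists of equal length, an entry for each row: "slide": the shift along the tool's x, y, z scaled (see below), a list of three; "twist": the turn, a rotation vector about the tool's x, y, z scaled (see below), a list of three. A call has exactly 8 rows; each row shifts and turns the commanded pose from where the row before left it, along the tool's axes as they then stand; what a row does not reach is not made up. The controller multiplies each number of a shift by 25 cm and each number of a turn by 60 degrees. A row lasts 1/10 s, in which the tool goes at most 50 mm and 8.59 degrees, less where a joint would pass 70% of its speed; a pose out of reach is approached as far as the arm can. A call with a number of a shift or a turn outside -1 to 1 is refused whole. A call with a gripper value outside its range is refused whole. "fingers" is the closure, from -1 (fully open) to 1 (shut), set as the call begins (left out, the last holds). The fingers move at their own pace and stop on an object; "force" is the grip in N (left out, the last holds). Time passes only in rows, so rows that do not move let the fingers close, or fill a call up. It gives the time, the measured TCP pose, the force, the opening and the grip force at its end, in the units of the state.
- robot.read_state(): the state, without advancing time (a new reading comes with each control period).
- cams.read_camera(name): name is "side" or "top" or "wrist"; returns (picture, depth): 420x560x3 uint8, red, green, blue; 420x560 float32, m along the optical axis (not along the pixel's ray), 0 where there is no reading.
- cams.get_calibration(name): a dict with "fx", "fy", "cx", "cy" (pixels), "k1" (the pictures are not rectified: a ray, as slopes to the right and down, at radius r is drawn at 1 + k1 r^2 times it, then the intrinsics apply), "world_from_camera" (4x4, takes a point from camera to world coordinates). Camera axes: x right, y down, z forward; pixel columns grow to the right and rows downward; lengths in m; the calibration is good to about 2 mm. A picture is of the moment at which its call begins: read the wrist's pose just before it. get_calibration takes no time and is no camera call; for the wrist camera it gives the pose at the moment of the call.
- robot.close_job(): hands the job in; it is judged then, once.
The state is a dict: "t": time; "q": joint angles; "dq": joint speeds; "joint_torque": joint torques, N m; "tool_pos": TCP position; "orientation": TCP orientation; "force": force on the tool from outside, world axes, zero at the start; "wrist_torque": the same for the moment, N m; "opening": finger opening in m; "gripper_force": force on a finger pad.
Only numpy, scipy, OpenCV 4.12 (cv2) and the standard library are available. Lean on these libraries where they do the work, as an engineer would, in place of code of your own. Each camera call takes 0.05 s, during which the arm holds its last target. There are 200 camera calls.

## Working session

There is one attempt and no reset: what is moved stays moved. The work goes in short steps, Python scripts to look and compute and a tool call to move; the robot and the scene stay as the last step left them, time stands still between calls to the robot, and variables do not carry over. Pictures are saved under pics/ and viewed, at most 10 in all, crops included, and the job is handed in when it is done.

Besides the shell and the picture viewer there is one more tool, called after "Request:" by a JSON object that holds its "fn" and its "kwargs", one argument or row to a line. play_rows: Moves the arm, as the interface text tells. Shifts and turns lie within -1 to 1; 1 stands for 25 cm of shift or 60 degrees of turn. Its arguments: {"type":"object","properties":{"slide":{"type":"array"},"twist":{"type":"array"},"fingers":{"type":"number"},"force":{"type":"number"}},"required":["slide","twist"]}

```bash
mkdir -p pics
cat > h.py <<'E'
import numpy as np, cv2
from plant import robot, cams
from scipy.spatial.transform import Rotation as R
def snap(n):
    c=cams.get_calibration(n); p,d=cams.read_camera(n); return p,d,c
def rays(c,uv):
    uv=np.asarray(uv,float).reshape(-1,1,2)
    K=np.array([[c['fx'],0,c['cx']],[0,c['fy'],c['cy']],[0,0,1]])
    n=cv2.undistortPoints(uv,K,np.array([c['k1'],0,0,0.]))[:,0]
    return np.c_[n,np.ones(len(n))]
def onplane(c,uv,z):
    T=np.array(c['world_from_camera']); D=rays(c,uv)@T[:3,:3].T; o=T[:3,3]
    return o+D*((z-o[2])/D[:,2])[:,None]
def cloud(c,d):
    h,w=d.shape; v,u=np.mgrid[:h,:w]; r=rays(c,np.c_[u.ravel(),v.ravel()])
    T=np.array(c['world_from_camera']); P=(r*d.reshape(-1,1))@T[:3,:3].T+T[:3,3]
    P[d.ravel()==0]=np.nan
    return P.reshape(h,w,3)
E
python3 - <<'E'
from h import *
ims=[]
for n in ['top','side']:
    p,d,c=snap(n); np.savez(f'{n}.npz',p=p,d=d); import pickle; pickle.dump(c,open(n+'.pkl','wb'))
    cv2.imwrite(f'pics/{n}.png',p[:,:,::-1]); print(n,np.round(c['world_from_camera'],3).tolist(),c['fx'],c['k1'])
print(robot.read_state())
E
```

```text
top [[0.007, -0.991, 0.135, 0.426], [-1.0, -0.008, -0.006, 0.065], [0.007, -0.135, -0.991, 1.063], [0.0, 0.0, 0.0, 1.0]] 402.74017586461406 -0.028435904227284464
side [[-0.821, -0.317, 0.475, -0.017], [-0.571, 0.466, -0.676, 0.89], [-0.008, -0.826, -0.563, 0.785], [0.0, 0.0, 0.0, 1.0]] 528.9463969339057 0.03502801962764418
{'t': 0.1, 'q': array([-1.32539066e+00,  1.31072187e-01,  1.48917499e+00,  3.19033723e-05,
        1.52296469e+00, -8.54117054e-02]), 'dq': array([-5.17676030e-04,  1.57875072e-04, -1.23807566e-03, -1.27448294e-03,
        7.09241975e-05, -4.81111079e-04]), 'joint_torque': array([ 6.07994389e-04, -5.61344433e+01, -4.93094265e+01,  7.70585239e-02,
        2.92923313e-02, -8.30971908e-05]), 'tool_pos': array([ 0.19479348, -0.56696974,  0.21769783]), 'orientation': array([-3.09711940e+00, -5.17011781e-01,  1.53278056e-04]), 'force': array([-0.28899307,  0.80600304,  0.47323272]), 'wrist_torque': array([ 0.00577918,  0.00020255, -0.03010555]), 'gripper_force': 0.0, 'opening': 0.09285240846211243}
```

View pics/top.png

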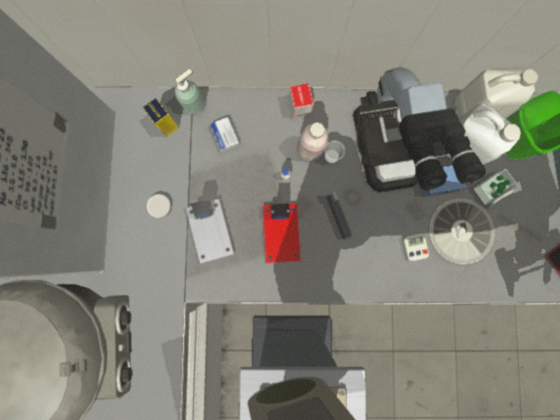

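View pics/side.png

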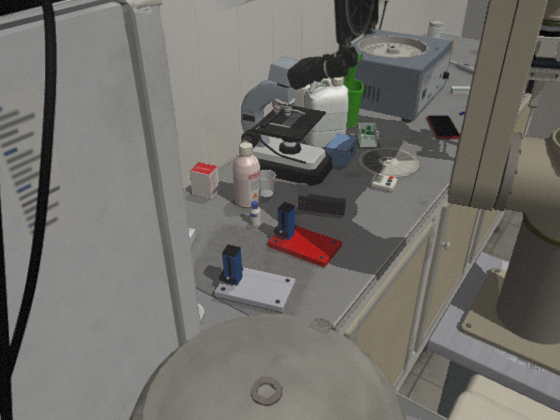

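Run:
```python
from h import *
t=cv2.imread('pics/top.png')[160:280,180:380]; s=cv2.imread('pics/side.png')[170:310,200:360]
a=cv2.resize(t,None,fx=4,fy=4,interpolation=2)[:, :]; b=cv2.resize(s,None,fx=4,fy=4,interpolation=2)
a=cv2.resize(a,(500,300)); b=cv2.resize(b,(343,300)); 
cv2.imwrite('pics/crop.png',np.vstack([cv2.resize(t,(500,300),interpolation=2),cv2.resize(s[:100],(500,300),interpolation=2)]))
import pickle
for n in ['top','side']:
    c=pickle.load(open(n+'.pkl','rb')); z=np.load(n+'.npz'); P=cloud(c,z['d'])
    for uv in ([(210,230),(204,209),(281,240),(339,215),(334,200),(345,230),(158,205),(353,197),(334,153),(285,172)] if n=='top' else [(322,205),(303,200),(342,208),(232,255),(255,290),(255,215),(266,185)]):
        print(n,uv,np.round(P[uv[1],uv[0]],3))
```

```text
top (210, 230) [0.499 0.242 0.021]
top (204, 209) [0.544 0.244 0.102]
top (281, 240) [0.475 0.058 0.018]
top (339, 215) [ 0.538 -0.089  0.042]
top (334, 200) [ 0.573 -0.073  0.07 ]
top (345, 230) [ 0.5   -0.104  0.041]
top (158, 205) [0.564 0.382 0.015]
top (353, 197) [ 0.591 -0.133  0.004]
top (334, 153) [ 0.712 -0.084  0.001]
top (285, 172) [0.645 0.049 0.062]
side (322, 205) [ 0.532 -0.084  0.024]
side (303, 200) [ 0.578 -0.064  0.033]
side (342, 208) [ 0.484 -0.102  0.023]
side (232, 255) [0.535 0.27  0.101]
side (255, 290) [0.489 0.258 0.02 ]
side (255, 215) [0.642 0.054 0.029]
side (266, 185) [ 0.693 -0.062  0.038]
```

View pics/crop.png

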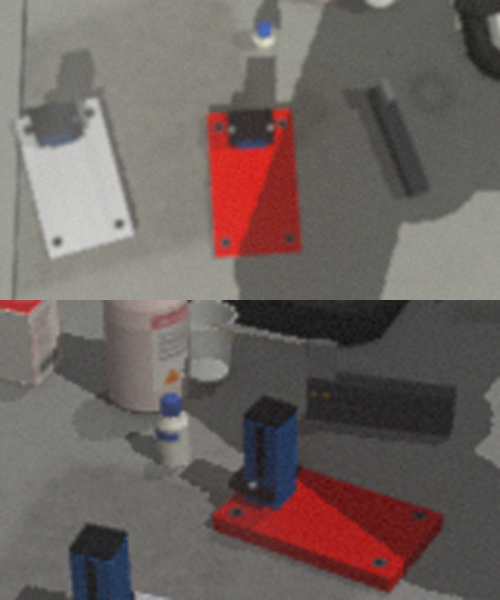

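The meant stand is the aluminium one at top (210,230), because the one at (281,230) is red. The square is at (339,215), with its blade at the far end (334,200). The petri dish is at (158,205), the dropper at (285,172) and the timer at (416,248).

Run:
```python
from h import *
import pickle
c=pickle.load(open('top.pkl','rb')); z=np.load('top.npz'); P=cloud(c,z['d']); p=z['p'].astype(int)
mx,mn=p.max(2),p.min(2)
v,u=np.mgrid[:420,:560]
def big(m):
    n,l,s,_=cv2.connectedComponentsWithStats(m.astype(np.uint8)); i=1+np.argmax(s[1:,4]); return l==i
roi=(u>180)&(u<245)&(v>180)&(v<275)
m=big(roi&(mn>165)); print('plate px',m.sum())
for n_,mm,zz in [('plate',m,.02)]:
    W=onplane(c,np.c_[u[mm],v[mm]],zz)[:,:2].astype(np.float32); r=cv2.minAreaRect(W*1000); print(r, cv2.boxPoints(r))
roi=(u>315)&(u<365)&(v>180)&(v<250)
m=big(roi&(P[...,2]>.028)&(P[...,2]<.05)); W=P[m][:,:2].astype(np.float32); print('square',cv2.minAreaRect(W*1000),np.median(P[m][:,2]))
m=big(roi&(P[...,2]>.06)); print('blade',cv2.minAreaRect(P[m][:,:2].astype(np.float32)*1000),P[m][:,2].max())
roi=(u>180)&(u<245)&(v>180)&(v<275)
m=big(roi&(P[...,2]>.085)); print('post',cv2.minAreaRect(P[m][:,:2].astype(np.float32)*1000),np.median(P[m][:,2]))
c=pickle.load(open('side.pkl','rb')); z=np.load('side.npz'); P=cloud(c,z['d'])
m=big((u>200)&(u<260)&(v>230)&(v<300)&(P[...,2]>.093)&(P[...,0]<.65)&(P[...,1]>.1)); print('post side',cv2.minAreaRect(P[m][:,:2].astype(np.float32)*1000),np.median(P[m][:,2]))
s=robot.read_state(); print(R.from_rotvec(s['orientation']).as_matrix().round(3))
```

```text
plate px 1539
((496.92352294921875, 244.19601440429688), (147.65594482421875, 88.28070068359375), 16.37412452697754) [[413.6464  265.73337]
 [438.53342 181.03322]
 [580.2007  222.65866]
 [555.3136  307.35883]]
square ((537.0872192382812, -90.2794418334961), (119.41107940673828, 20.448490142822266), 21.556039810180664) 0.040209145632488785
blade ((582.6976928710938, -72.72502136230469), (21.07221031188965, 8.323616027832031), 21.47074317932129) 0.07943341772420753
post ((545.2050170898438, 257.02032470703125), (29.546358108520508, 30.450960159301758), 17.261550903320312) 0.10191559596884348
post side ((546.546630859375, 259.0243835449219), (30.869474411010742, 32.303653717041016), 18.34361457824707) 0.10073481815682916
[[ 0.946  0.325 -0.   ]
 [ 0.325 -0.946  0.002]
 [ 0.    -0.002 -1.   ]]
```

Request:
{"fn": "play_rows", "kwargs": {
  "slide": [
    [0.1,-0.111,0],
    [0.1,-0.111,0],
    [0.1,-0.111,0],
    [0.1,-0.111,0],
    [0.1,-0.111,0],
    [0.1,-0.111,0],
    [0.1,-0.111,0],
    [0.1,-0.111,0]
  ],
  "twist": [
    [0,0,0],
    [0,0,0],
    [0,0,0],
    [0,0,0],
    [0,0,0],
    [0,0,0],
    [0,0,0],
    [0,0,0]
  ],
  "fingers": 1,
  "force": 20
}}

```text
t: 0.9
tool_pos: [0.3121, -0.2909, 0.2182]
orientation: [-3.098, -0.517, 0.0]
force: [0.3, 0.8, -0.5]
opening: 0.0334
gripper_force: 0.0
```

Request:
{"fn": "play_rows", "kwargs": {
  "slide": [
    [0.1,-0.111,0],
    [0.1,-0.111,0],
    [0.1,-0.111,0],
    [0.1,-0.111,0],
    [0.1,-0.111,0],
    [0.1,-0.111,0],
    [0.1,-0.111,0],
    [0.1,-0.111,0]
  ],
  "twist": [
    [0,0,0],
    [0,0,0],
    [0,0,0],
    [0,0,0],
    [0,0,0],
    [0,0,0],
    [0,0,0],
    [0,0,0]
  ]
}}

```text
t: 1.7
tool_pos: [0.4291, -0.016, 0.2184]
orientation: [-3.099, -0.517, 0.0]
force: [0.5, -0.4, 0.6]
opening: 0.0007
gripper_force: 0.0
```

Request:
{"fn": "play_rows", "kwargs": {
  "slide": [
    [0.1,-0.111,0],
    [0.1,-0.111,0],
    [0.1,-0.111,0],
    [0.1,-0.111,0],
    [0,0,0],
    [0,0,0],
    [0,0,0],
    [0,0,0]
  ],
  "twist": [
    [0,0,0],
    [0,0,0],
    [0,0,0],
    [0,0,0],
    [0,0,0],
    [0,0,0],
    [0,0,0],
    [0,0,0]
  ]
}}

```text
t: 2.5
tool_pos: [0.4873, 0.1189, 0.2186]
orientation: [3.099, 0.515, -0.0]
force: [-0.8, 0.1, 0.3]
opening: 0.0004
gripper_force: 0.0
```

Run:
```python
from h import *
p,d,c=snap('wrist'); cv2.imwrite('pics/w1.png',p[:,:,::-1]); np.savez('w1.npz',p=p,d=d)
import pickle; pickle.dump(c,open('w1.pkl','wb')); print(np.round(c['world_from_camera'],3).tolist(),c['fx'])
```

```text
[[0.324, -0.911, -0.257, 0.559], [-0.946, -0.312, -0.087, 0.143], [-0.001, 0.271, -0.963, 0.384], [0.0, 0.0, 0.0, 1.0]] 307.54495284034846
```

View pics/w1.png

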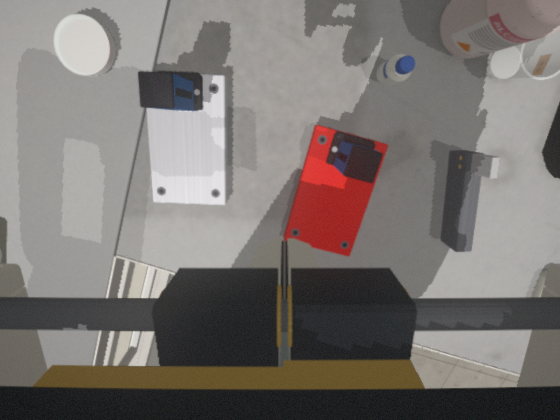

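The wrist view shows everything: the aluminium plate at (190,140), with its post top at (170,90) leaning outwards. The square is at (462,200), with its bright blade at (490,166). I'll take the second measurement from this view.

Run:
```python
from h import *
import pickle
c=pickle.load(open('w1.pkl','rb')); z=np.load('w1.npz'); P=cloud(c,z['d']); p=z['p'].astype(int)
v,u=np.mgrid[:420,:560]; mn=p.min(2)
def big(m):
    n,l,s,_=cv2.connectedComponentsWithStats(m.astype(np.uint8)); return l==1+np.argmax(s[1:,4])
def rect(n,m,zz=None):
    W=P[m] if zz is None else onplane(c,np.c_[u[m],v[m]],zz)
    r=cv2.minAreaRect(W[:,:2].astype(np.float32)*1000); print(n,np.round(r[0],1),np.round(r[1],1),round(r[2],2),'z',np.nanmedian(P[m][:,2]).round(4)); return r
roi=(u>130)&(u<245)&(v>60)&(v<220)
rect('plate',big(roi&(mn>165)),.02)
rect('post',big(roi&(P[...,2]>.09)))
mm=big(roi&(P[...,2]>.09)); rect('post ray',mm,np.nanmedian(P[mm][:,2]))
roi=(u>430)&(u<505)&(v>140)&(v<260)
m=big(roi&(P[...,2]>.035)&(P[...,2]<.046)); rect('sq',m); rect('sq ray',m,.04)
m=big(roi&(P[...,2]>.065)); rect('blade',m); rect('blade ray',m,.075)
```

```text
plate [498.2 242.9] [150.1  89.8] 16.48 z 0.0199
post [547.2 256.9] [29.7 30.2] 16.17 z 0.1011
post ray [547.5 255. ] [29.6 33.4] 15.82 z 0.1011
sq [539.3 -92.4] [120.  22.] 21.06 z 0.0394
sq ray [539.3 -90.8] [119.2  23. ] 20.81 z 0.0394
blade [584.8 -74.6] [22.2  9.2] 21.15 z 0.0737
blade ray [584.3 -71.7] [22.7 13.4] 20.59 z 0.0737
```

Request:
{"fn": "play_rows", "kwargs": {
  "slide": [
    [0.1,-0.1116,0],
    [0.1,-0.1116,0],
    [0.1,-0.1116,0],
    [0.1,-0.1116,0],
    [0,0,0.12],
    [0,0,0.12],
    [0,0,0.12],
    [0,0,0.07]
  ],
  "twist": [
    [0,0,0],
    [0,0,0],
    [0,0,0],
    [0,0,0],
    [0,0,0.04],
    [0,0,0],
    [0,0,0],
    [0,0,0]
  ]
}}

```text
t: 3.35
tool_pos: [0.5446, 0.2565, 0.1083]
orientation: [3.108, 0.45, -0.005]
force: [-0.2, -0.1, -0.3]
opening: 0.0005
gripper_force: 0.0
```

Request:
{"fn": "play_rows", "kwargs": {
  "slide": [
    [0,0,0],
    [0,0,0.008],
    [0,0,0.008],
    [0,0,0.008],
    [0,0,0.008],
    [0,0,0.008],
    [0,0,0.008],
    [0,0,0]
  ],
  "twist": [
    [0,0,0],
    [0,0,0],
    [0,0,0],
    [0,0,0],
    [0,0,0],
    [0,0,0],
    [0,0,0],
    [0,0,0]
  ]
}}

```text
t: 4.15
tool_pos: [0.5462, 0.258, 0.0996]
orientation: [-3.109, -0.452, -0.002]
force: [0.6, -0.4, 2.8]
opening: 0.0005
gripper_force: 1.4
```

Request:
{"fn": "play_rows", "kwargs": {
  "slide": [
    [0,0,0.008],
    [0,0,0.008],
    [0,0,0.008],
    [0,0,0.008],
    [0,0,0.008],
    [0,0,0.008],
    [0,0,0],
    [0,0,0]
  ],
  "twist": [
    [0,0,0],
    [0,0,0],
    [0,0,0],
    [0,0,0],
    [0,0,0],
    [0,0,0],
    [0,0,0],
    [0,0,0]
  ]
}}

```text
t: 4.95
tool_pos: [0.5464, 0.2581, 0.0902]
orientation: [-3.109, -0.453, -0.002]
force: [-9.4, -4.0, 22.0]
opening: 0.0006
gripper_force: 10.8
```

Request:
{"fn": "play_rows", "kwargs": {
  "slide": [
    [0,0,0.008],
    [0,0,0.008],
    [0,0,0],
    [0,0,0],
    [0,0,0],
    [0,0,0],
    [0,0,0],
    [0,0,0]
  ],
  "twist": [
    [0,0,0],
    [0,0,0],
    [0,0,0],
    [0,0,0],
    [0,0,0],
    [0,0,0],
    [0,0,0],
    [0,0,0]
  ]
}}

```text
t: 5.75
tool_pos: [0.5467, 0.2582, 0.09]
orientation: [-3.109, -0.453, -0.004]
force: [-23.6, -10.4, 49.4]
opening: 0.0006
gripper_force: 24.1
```

Request:
{"fn": "play_rows", "kwargs": {
  "slide": [
    [0,0,-0.13],
    [0,0,-0.13],
    [0,0,-0.13],
    [0,0,-0.13],
    [-0.0408,0.1112,0],
    [-0.0408,0.1112,0],
    [-0.0408,0.1112,0],
    [-0.0408,0.1112,0]
  ],
  "twist": [
    [0,0,0],
    [0,0,0],
    [0,0,0],
    [0,0,0],
    [0,0,0],
    [0,0,0],
    [0,0,0],
    [0,0,0]
  ]
}}

```text
t: 6.55
tool_pos: [0.5381, 0.1387, 0.2129]
orientation: [3.109, 0.453, -0.0]
force: [0.5, -0.5, 0.0]
opening: 0.0005
gripper_force: 0.0
```

Request:
{"fn": "play_rows", "kwargs": {
  "slide": [
    [-0.0408,0.1112,0],
    [-0.0408,0.1112,0],
    [-0.0408,0.1112,0],
    [-0.0408,0.1112,0],
    [-0.0408,0.1112,0],
    [-0.0408,0.1112,0],
    [-0.0408,0.1112,0],
    [-0.0408,0.1112,0]
  ],
  "twist": [
    [0,0,0],
    [0,0,0],
    [0,0,0],
    [0,0,0],
    [0,0,0],
    [0,0,0],
    [0,0,0],
    [0,0,-0.077]
  ],
  "fingers": 0
}}

```text
t: 7.35
tool_pos: [0.5232, -0.0979, 0.2129]
orientation: [-3.088, -0.578, 0.0]
force: [0.5, -0.3, -0.0]
opening: 0.0464
gripper_force: 0.0
```

Request:
{"fn": "play_rows", "kwargs": {
  "slide": [
    [0,0,0.1],
    [0,0,0.1],
    [0,0,0],
    [0,0,0],
    [0,0,0],
    [0,0,0],
    [0,0,0],
    [0,0,0]
  ],
  "twist": [
    [0,0,0],
    [0,0,0],
    [0,0,0],
    [0,0,0],
    [0,0,0],
    [0,0,0],
    [0,0,0],
    [0,0,0]
  ]
}}

```text
t: 8.15
tool_pos: [0.524, -0.0968, 0.1639]
orientation: [3.088, 0.577, 0.002]
force: [-0.2, -0.3, 0.3]
opening: 0.0467
gripper_force: 0.0
```

Request:
{"fn": "play_rows", "kwargs": {
  "slide": [
    [0,0,0.12],
    [0,0,0.12],
    [0,0,0.12],
    [0,0,0.12],
    [0,0,0.09],
    [0,0,0.04],
    [0,0,0.02],
    [0,0,0]
  ],
  "twist": [
    [0,0,0],
    [0,0,0],
    [0,0,0],
    [0,0,0],
    [0,0,0],
    [0,0,0],
    [0,0,0],
    [0,0,0]
  ]
}}

```text
t: 8.95
tool_pos: [0.5238, -0.0968, 0.0059]
orientation: [3.088, 0.577, 0.0]
force: [-0.0, -0.2, 0.5]
opening: 0.0464
gripper_force: 0.0
```

Request:
{"fn": "play_rows", "kwargs": {
  "slide": [
    [0,0,0],
    [0,0,0],
    [0,0,0],
    [0,0,0],
    [0,0,0],
    [0,0,0],
    [0,0,0],
    [0,0,0]
  ],
  "twist": [
    [0,0,0],
    [0,0,0],
    [0,0,0],
    [0,0,0],
    [0,0,0],
    [0,0,0],
    [0,0,0],
    [0,0,0]
  ],
  "fingers": 1,
  "force": 45
}}

```text
t: 9.75
tool_pos: [0.5242, -0.0971, 0.0064]
orientation: [3.087, 0.577, 0.002]
force: [-0.2, -0.8, 6.0]
opening: 0.0195
gripper_force: 45.0
```

Request:
{"fn": "play_rows", "kwargs": {
  "slide": [
    [0,0,-0.06],
    [0,0,-0.12],
    [0,0,-0.12],
    [0,0,-0.12],
    [0,0,-0.12],
    [0,0,-0.06],
    [0.0096,-0.1107,0],
    [0.0096,-0.1107,0]
  ],
  "twist": [
    [0,0,0],
    [0,0,0],
    [0,0,0],
    [0,0,0],
    [0,0,0],
    [0,0,0],
    [0,0,0],
    [0,0,0]
  ]
}}

```text
t: 10.55
tool_pos: [0.5078, -0.0433, 0.156]
orientation: [-3.089, -0.575, -0.0]
force: [0.1, 0.6, -4.3]
opening: 0.0201
gripper_force: 45.0
```

Request:
{"fn": "play_rows", "kwargs": {
  "slide": [
    [0.0096,-0.1107,0],
    [0.0096,-0.1107,0],
    [0.0096,-0.1107,0],
    [0.0096,-0.1107,0],
    [0.0096,-0.1107,0],
    [0.0096,-0.1107,0],
    [0.0096,-0.1107,0],
    [0.0096,-0.1107,0]
  ],
  "twist": [
    [0,0,0],
    [0,0,0],
    [0,0,0],
    [0,0,0],
    [0,0,0],
    [0,0,0],
    [0,0,0],
    [0,0,0]
  ]
}}

```text
t: 11.35
tool_pos: [0.4448, 0.1709, 0.1549]
orientation: [3.088, 0.577, -0.003]
force: [-0.0, 0.2, -2.9]
opening: 0.0199
gripper_force: 45.0
```

Request:
{"fn": "play_rows", "kwargs": {
  "slide": [
    [0.0096,-0.1107,0],
    [0.0096,-0.1107,0],
    [0,0,0],
    [0,0,0],
    [0,0,0],
    [0,0,0],
    [0,0,0],
    [0,0,0]
  ],
  "twist": [
    [0,0,0],
    [0,0,0],
    [0,0,0.039],
    [0,0,0.039],
    [0,0,0],
    [0,0,0],
    [0,0,0],
    [0,0,0]
  ]
}}

```text
t: 12.15
tool_pos: [0.4305, 0.2231, 0.1555]
orientation: [3.109, 0.451, -0.0]
force: [-0.3, 0.2, -2.1]
opening: 0.0196
gripper_force: 45.0
```

Run:
```python
from h import *
import pickle
ims=[]
for n in ['wrist','side']:
    p,d,c=snap(n); np.savez(f'{n}2.npz',p=p,d=d); pickle.dump(c,open(n+'2.pkl','wb')); ims.append(p[:,:,::-1])
cv2.imwrite('pics/m2.png',np.vstack([cv2.resize(ims[0][:300],(560,300)),cv2.resize(ims[1][140:320,160:400],(400,300),interpolation=2).copy() if 0 else cv2.copyMakeBorder(cv2.resize(ims[1][140:320,160:400],(400,300),interpolation=2),0,0,0,160,0)]))
```

```text
(no output)
```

View pics/m2.png

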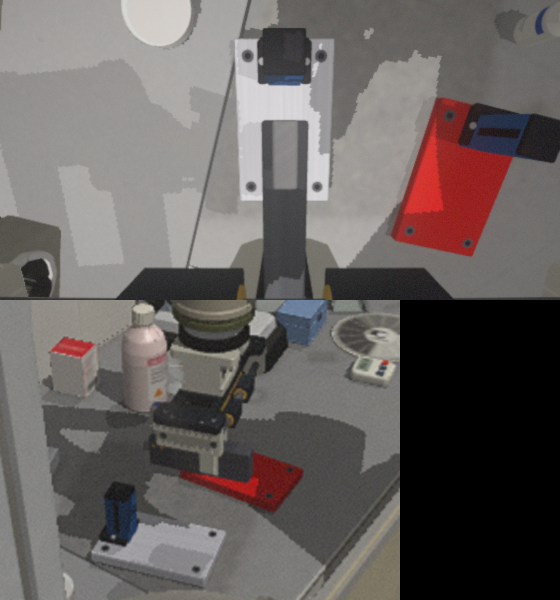

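The square is held upright in the grip, with its blade towards the post (wrist view, stock at (285,180) and post at (285,60)). The post flange now lies on the plate. Next I'll measure the square's pose in the grip.

Run:
```python
from h import *
import pickle
c=pickle.load(open('wrist2.pkl','rb')); z=np.load('wrist2.npz'); P=cloud(c,z['d'])
s=robot.read_state(); Rm=R.from_rotvec(s['orientation']).as_matrix(); print(s['tool_pos'],np.degrees(np.arctan2(Rm[1,0],Rm[0,0])),Rm[:,2])
T=(P-s['tool_pos'])@Rm
v,u=np.mgrid[:420,:560]; roi=(u>255)&(u<315)&(v>110)&(v<295)
st=roi&(P[...,2]>.175)&(P[...,2]<.205)
for lo in range(20,80,10):
    m=st&(T[...,0]>lo/1e3)&(T[...,0]<(lo+10)/1e3)
    if m.sum()>20: print(lo,m.sum(),'y',T[m][:,1].min().round(4),T[m][:,1].max().round(4),'z',np.median(T[m][:,2]).round(4))
m=roi&(P[...,2]>.21); q=T[m]; print('blade top x',np.percentile(q[:,0],[1,99]),'y',np.percentile(q[:,1],[1,99]),'z',np.median(q[:,2]), np.polyfit(q[:,0],q[:,2],1))
r=cv2.minAreaRect((T[m][:,:2]*1000).astype(np.float32)); print(r)
# stand in tool frame + heights
S=np.array([.4982,.2430]); a=np.radians(16.46); e=np.array([np.cos(a),np.sin(a)])
print('corner tool', (np.r_[S+35e-3*e,.02]-s['tool_pos'])@Rm)
m=(u>240)&(u<330)&(v>20)&(v<90)&(P[...,2]>.08); print('post top z',np.median(P[m][:,2]),cv2.minAreaRect((T[m][:,:2]*1000).astype(np.float32)))
m=(u>238)&(u<255)&(v>100)&(v<180); print('plate z',np.median(P[m][:,2]))
```

```text
[0.43050879 0.22312215 0.155613  ] 16.4887017835387 [-1.11781987e-04 -3.54619850e-05 -9.99999993e-01]
20 879 y -0.0091 0.011 z -0.0332
30 932 y -0.009 0.0107 z -0.0331
40 781 y -0.0088 0.0111 z -0.0331
50 470 y -0.009 0.0108 z -0.0331
60 504 y -0.0089 0.0107 z -0.033
70 294 y -0.0086 0.0104 z -0.0329
blade top x [0.00866651 0.07566851] y [-0.00912567  0.01190779] z -0.0679778328282066 [-0.15235236 -0.05796673]
((41.79979705810547, 0.17560768127441406), (23.373390197753906, 67.83951568603516), 88.337646484375)
corner tool [0.10556521 0.00016938 0.13560062]
post top z 0.08943889607599179 ((121.4664306640625, 0.49703025817871094), (29.880525588989258, 29.28826332092285), 0.38613468408584595)
plate z 0.019753950464381637
```

Request:
{"fn": "play_rows", "kwargs": {
  "slide": [
    [0,0,0.1],
    [0,0,0.1],
    [0,0,0.1],
    [0,0,0.1],
    [0,0,0.06],
    [0.03,0,0.04],
    [0.04,0,0],
    [0,0,0]
  ],
  "twist": [
    [0,0,0],
    [0,0,0],
    [0,0,0],
    [0,0,0],
    [0,0,0],
    [0,0,0],
    [0,0,0],
    [0,0,0]
  ]
}}

```text
t: 13.05
tool_pos: [0.4488, 0.2286, 0.0313]
orientation: [-3.109, -0.45, -0.002]
force: [0.6, -0.2, -2.5]
opening: 0.0197
gripper_force: 45.0
```

Request:
{"fn": "play_rows", "kwargs": {
  "slide": [
    [0,0,0.004],
    [0,0,0.004],
    [0,0,0.004],
    [0,0,0.002],
    [0,0,0],
    [0,0,0],
    [0,0,0],
    [0,0,0]
  ],
  "twist": [
    [0,0,0],
    [0,0,0],
    [0,0,0],
    [0,0,0],
    [0,0,0],
    [0,0,0],
    [0,0,0],
    [0,0,0]
  ]
}}

```text
t: 13.85
tool_pos: [0.4473, 0.2283, 0.0272]
orientation: [3.109, 0.451, 0.0]
force: [-0.0, 0.2, -2.6]
opening: 0.0199
gripper_force: 45.0
```

Request:
{"fn": "play_rows", "kwargs": {
  "slide": [
    [0.008,0,0],
    [0.008,0,0],
    [0.008,0,0],
    [0.008,0,0],
    [0.008,0,0],
    [0.006,0,0],
    [0.006,0,0],
    [0,0,0]
  ],
  "twist": [
    [0,0,0],
    [0,0,0],
    [0,0,0],
    [0,0,0],
    [0,0,0],
    [0,0,0],
    [0,0,0],
    [0,0,0]
  ]
}}

```text
t: 14.65
tool_pos: [0.4599, 0.232, 0.0271]
orientation: [-3.109, -0.451, -0.0]
force: [0.6, 0.3, -2.0]
opening: 0.0197
gripper_force: 45.0
```

Request:
{"fn": "play_rows", "kwargs": {
  "slide": [
    [0.003,0,0],
    [0.003,0,0],
    [0.003,0,0],
    [0.003,0,0],
    [0,0,0],
    [0,0,0],
    [0,0,0],
    [0,0,0]
  ],
  "twist": [
    [0,0,0],
    [0,0,0],
    [0,0,0],
    [0,0,0],
    [0,0,0],
    [0,0,0],
    [0,0,0],
    [0,0,0]
  ]
}}

```text
t: 15.45
tool_pos: [0.4602, 0.232, 0.0264]
orientation: [3.108, 0.451, -0.008]
force: [-11.5, -4.3, 5.6]
opening: 0.0199
gripper_force: 45.0
```

Request:
{"fn": "play_rows", "kwargs": {
  "slide": [
    [-0.006,0,0],
    [-0.004,0,0],
    [0,0,0.003],
    [0,0,0.003],
    [0,0,0],
    [0,0,0],
    [0,0,0],
    [0,0,0]
  ],
  "twist": [
    [0,0,0],
    [0,0,0],
    [0,0,0],
    [0,0,0],
    [0,0,0],
    [0,0,0],
    [0,0,0],
    [0,0,0]
  ]
}}

```text
t: 16.25
tool_pos: [0.4602, 0.2322, 0.0264]
orientation: [3.109, 0.451, -0.001]
force: [-6.3, -2.4, 6.7]
opening: 0.0198
gripper_force: 45.0
```

Run:
```python
from h import *
s=robot.read_state(); Rm=R.from_rotvec(s['orientation']).as_matrix(); print(s['tool_pos'],np.degrees(np.arctan2(Rm[1,0],Rm[0,0])),'force tool',(Rm.T@s['force']).round(1),'torque tool',(Rm.T@s['wrist_torque']).round(2),'tilt z-axis in stand-ish x,y (deg)',np.degrees(Rm[2,:2]).round(3))
```

```text
[0.46019657 0.23215706 0.02639598] 16.49854896695656 force tool [-6.7  0.5 -6.7] torque tool [-0.12 -1.23  0.03] tilt z-axis in stand-ish x,y (deg) [-0.018 -0.001]
```

Request:
{"fn": "play_rows", "kwargs": {
  "slide": [
    [0.003,0,0.001],
    [0.003,0,0.002],
    [0.003,0,0.002],
    [0.002,0,0.002],
    [0,0,0.002],
    [0,0,0],
    [0,0,0],
    [0,0,0]
  ],
  "twist": [
    [0,0,0],
    [0,0,0],
    [0,0,0],
    [0,0,0],
    [0,0,0],
    [0,0,0],
    [0,0,0],
    [0,0,0]
  ],
  "fingers": 1,
  "force": 60
}}

```text
t: 17.05
tool_pos: [0.4606, 0.2323, 0.0261]
orientation: [3.108, 0.451, -0.009]
force: [-30.4, -12.5, 41.1]
opening: 0.0199
gripper_force: 60.0
```

Run:
```python
from h import *
import pickle
s=robot.read_state(); Rm=R.from_rotvec(s['orientation']).as_matrix(); print(s['t'],s['tool_pos'],np.degrees(np.arctan2(Rm[1,0],Rm[0,0])),'force tool',(Rm.T@s['force']).round(1),'torque tool',(Rm.T@s['wrist_torque']).round(2),'tilt',np.degrees(Rm[2,:2]).round(3))
p,d,c=snap('wrist'); P=cloud(c,d); a=p[:300,150:430,::-1]
T=(P-s['tool_pos'])@Rm
v,u=np.mgrid[:420,:560]; roi=(u>255)&(u<315)&(v>60)&(v<295)
st=roi&(P[...,2]>.052)&(P[...,2]<.068)
for lo in range(10,60,10):
    m=st&(T[...,0]>lo/1e3)&(T[...,0]<(lo+10)/1e3)
    if m.sum()>20: print(lo,'y',T[m][:,1].min().round(4),T[m][:,1].max().round(4),'worldz',np.median(P[m][:,2]).round(4))
q=cams.read_camera('side')[0][200:320,190:330,::-1]
cv2.imwrite('pics/f.png',np.hstack([cv2.resize(a,(400,428)),cv2.resize(q,(400,428),interpolation=2)]))
```

```text
17.05 [0.46064184 0.23228227 0.02614483] 16.514213323331543 force tool [-33.    3.4 -40.9] torque tool [-0.4  -4.94  0.13] tilt [-0.322  0.026]
10 y -0.0131 0.0149 worldz 0.0597
20 y -0.0091 0.0109 worldz 0.0597
30 y -0.009 0.0108 worldz 0.0597
40 y -0.0091 0.011 worldz 0.0597
50 y -0.0091 0.0107 worldz 0.0597
```

View pics/f.png

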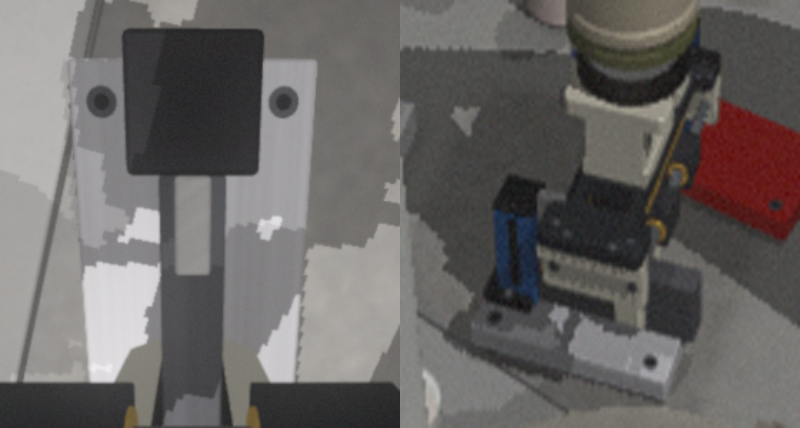

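Request:
{"fn": "play_rows", "kwargs": {
  "slide": [
    [-0.002,0,-0.003],
    [-0.002,0,-0.003],
    [0,0,0],
    [0,0,0],
    [0,0,0],
    [0,0,0],
    [0,0,0],
    [0,0,0]
  ],
  "twist": [
    [0,0,0],
    [0,0,0],
    [0,0,0],
    [0,0,0],
    [0,0,0],
    [0,0,0],
    [0,0,0],
    [0,0,0]
  ]
}}

```text
t: 17.95
tool_pos: [0.4606, 0.2323, 0.0262]
orientation: [3.108, 0.451, -0.005]
force: [-17.2, -6.6, 20.3]
opening: 0.0196
gripper_force: 60.0
```

```bash
cat > st.py <<'E'
from h import *
s=robot.read_state(); Rm=R.from_rotvec(s['orientation']).as_matrix(); print(s['t'],s['tool_pos'],np.degrees(np.arctan2(Rm[1,0],Rm[0,0])),'force tool',(Rm.T@s['force']).round(1),'torque tool',(Rm.T@s['wrist_torque']).round(2),'tilt',np.degrees(Rm[2,:2]).round(3))
p,d,c=snap('wrist'); P=cloud(c,d); T=(P-s['tool_pos'])@Rm
st=(abs(T[...,1])<.008)&(P[...,2]>.055)&(P[...,2]<.065)&(T[...,0]>.012)&(T[...,0]<.050)
k=np.polyfit(T[st][:,0],P[st][:,2],1); print('stock slope deg',np.degrees(k[0]),st.sum())
E
python3 st.py
```

```text
17.95 [0.46063702 0.23228466 0.02618916] 16.501179471156775 force tool [-18.4   1.5 -20.2] torque tool [-0.15 -2.83  0.08] tilt [-0.181  0.01 ]
stock slope deg -0.04880794344404683 2529
```

```bash
python3 -c "
from plant import robot
print(robot.close_job())"
```

```text
the job is handed in; nothing more can be done
None
```

I pushed the blue post down to its hard stop. The steel square is still gripped in the corner, centred on the post and lying flat, pressed with about 18 N against the post and 20 N onto the plate. I handed the job in at about 18 s; no verdict came back.

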